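# Slide the scanner's camera carriage to the red stop

### The job

Set the scanning camera to its marked distance: with a light fingertip press down the orange brake plate in the middle of the carriage on the focus rail, keep it down while you push the carriage along the rail until it is gently up against the red stop, then let go so that the brake holds it there. Never drag the carriage against its locked brake, keep off the camera, and leave the printed pieces around it where they are.

Things in the scene. Friction and masses are not known exactly. Their poses are not given: they have to be found in the camera images.
- rig: grey base plate (130 x 690 mm, 8 mm thick) on the table, fixed, with an aluminium focus rail (50 mm wide, 440 mm long, its top 52 mm above the table) and a black turntable (136 mm across, top 28 mm above the table). Origin: on the table under the middle of the rail's length. Its y axis runs along the rail towards the turntable (turntable centre at y = +375 mm); z is up
- carriage (a joint): position of the dark steel carriage along the rail, m: 0 at the middle of the rail, growing towards the turntable (rig +y). The carriage is 120 mm long (along the rail), 74 mm wide, and slides with about 1 N while its brake is freed; with the brake on it takes about 7 to 9 N to drag it, which is not allowed
- carriage_mid (a point): middle of the carriage's length, on the rail's centre line, 10 mm above the rail's top (62 mm above the table); it does not move with the brake plate. The carriage's end faces lie 60 mm from it, either way along the rail
- brake (a joint): depth of the brake plate, m: about 0 when up (brake on), 0.006 fully down; any depth from about 0.0015 frees the brake. A spring pushes it up: 9 N to start it moving, about 11 N fully down, where it meets a hard stop; let go, it springs up and the brake holds again
- brake_top (a point): centre of the top of the orange, black-ribbed brake plate, 76 mm above the table when up. The plate is 60 mm long along the rail and 52 mm wide, in the middle of the carriage; at both ends along the rail steel shoulders rise 8 mm above it (62 mm between them, 29 mm long), against which a fingertip on the plate can also push. The plate goes straight down and travels along with the carriage
- camera: grey camera with a black lens, overhanging the carriage's turntable end: a 40 mm cube from 67 to 107 mm, the lens to 137 mm, along rig +y from the carriage's middle; its top 128 mm above the table. It rides on the carriage: its origin is the carriage's own, on the rail's top at the carriage's middle. Not to be touched
- stop_red: red clamp block with a white line, fixed on the rail: the marked stop. 24 mm along the rail, 60 mm across, 20 mm high above the rail; origin at its middle on the rail's top. It may be on either side of the carriage. The carriage touches it when carriage_mid is 72 mm from this origin, measured horizontally
- stop_black: the same clamp block in black, on the other side of the carriage: not the one wanted
- print_vase: grey faceted printed vase, 100 mm tall, 68 mm wide, loose on the turntable; origin at the centre of its underside
- green_pot: green printed pot, 56 mm tall, 50 mm wide, loose on the table; origin at the centre of its underside
- elephant: off-white printed elephant, 75 mm tall, 55 mm wide, about 140 mm long, loose on the table; origin under the middle of its body, its head to -y
- spiral_vase: slender black printed vase, 130 mm tall, 52 mm wide, loose on the table; origin at the centre of its underside

How it is judged:
On the way, in this order (a step that is already met when the one before it is completed fails the run):
1. the brake plate is pressed while the carriage is still away from the red stop (value of joint brake above 0.0012 m and horizontal distance between carriage_mid and stop_red above 0.085 m), for 0.05 s.
2. the carriage has come up against the red stop (horizontal distance between carriage_mid and stop_red below 0.0745 m), for 0.1 s.
At the end, for the whole second after the job is handed in: the carriage rests against the red stop (gap under 2.5 mm), its brake plate is up again, and it does not move (horizontal distance between carriage_mid and stop_red below 0.0745 m and value of joint brake below 0.0008 m and velocity of joint carriage between -0.005 and 0.005 m/s); the robot touches nothing.
It fails at once if the carriage is dragged along with its brake still on (value of joint brake below 0.0005 m and (velocity of joint carriage above 0.006 m/s or velocity of joint carriage below -0.006 m/s)).
It fails at once if the carriage is squeezed, slammed or pressed hard by the fingers (contact force between the fingers and carriage above 45 N).
It fails at once if the camera is touched (contact force between camera and anything else above 1 N).
It fails at once if a printed piece is moved, knocked or lifted (more than 10 mm) (distance of any of print_vase, green_pot, elephant, spiral_vase from where it was at the start of the episode above 0.01 m).
It also fails if it takes over 35 s, if anything falls off the work surface, if the arm or the gripper's body presses on something with over 40 N, if the wrist force passes 120 N, or if a joint passes its speed limit or range.

### The arm

A 7-joint arm with a two-finger parallel gripper is mounted at the origin on the work surface. World frame = base frame: x ahead of the robot, y to its left, z up, the work surface at z = 0. Lengths are in m, angles in rad, forces in N, time in s.
With the tool pointing down it reaches from about 0.35 to 0.9 m from the base axis. Payload 7.2 kg.
Tool frame: the origin (TCP) lies at the very end of the fingers, on their centre line; the grasp point (between the pads) lies 19 mm behind it (manip.hold_point_z is the distance from the TCP to the grasp point, in m); z points along the fingers, y is the line along which they close (so a half turn about z gives the same grasp; the last joint's range is limited). The gripper opens to 85 mm and grips with 20 to 120 N. Pads are 22 mm wide; open, the fingers measure 114 mm over their backs; the gripper's body (76 mm by 85 mm) begins 54 mm behind the grasp point. The pads swing forward as they close: fully open they stand 13 mm farther back than shut.
Start: joints at [-1.304, 0.411, -0.013, 1.596, 0.006, 1.134, -0.082], TCP at [0.205, 0.59, 0.231] pointing down, gripper open.
Joint ranges: [-2.95, 2.95], [-0.29, 1.99], [-1.47, 1.44], [0.14, 2.54], [-1.03, 4.17], [0.13, 1.85], [-2.86, 2.86]. Speed limits (rad/s): [2.39, 2.39, 3.01, 3.01, 3.14, 3.14, 3.14].

### API

Orientations are given as a unit quaternion [x, y, z, w].
In Python, from station import manip gives the robot as it stands.
- The arm moves only by the tool move_arm, never from a script. Its arguments are lists of equal length, an entry for each row: "translation": the shift along the tool's x, y, z in m, a list of three; "twist": the turn, a rotation vector about the tool's x, y, z in rad, a list of three; "grip": the opening, from 0 (shut) to 1 (fully open). In form: {"translation": [[dx, dy, dz], ...], "twist": [[rx, ry, rz], ...], "grip": [grip, ...]}. A call has 1 to 8 rows; each row shifts and turns the commanded pose from where the row before left it, along the tool's axes as they then stand; what a row does not reach is not made up. A row lasts 1/12 s, in which the tool goes at most 41.7 mm and 7.16 degrees, less where a joint would pass 70% of its speed; a pose out of reach is approached as far as the arm can. A call is refused whole if a number of a shift passes 0.0417 or a number of a turn 0.125, either way. A call with a gripper value outside its range is refused whole. The fingers move at their own pace and stop on an object; the grip force is fixed at half the most. Time passes only in rows, so rows that do not move let the fingers close. It gives the time, the measured TCP pose, the force, the opening and the grip force at its end, in the units of the state.
- manip.get_state(): the state, without advancing time (a new reading comes with each control period).
- manip.capture(name): name is "side" or "top" or "wrist"; returns a dict with "color" (480x640x3 uint8, red, green, blue), "fx", "fy", "cx", "cy" (pixels), "R" (3x3) and "t" (3): a world point X has camera coordinates R X + t. Camera axes: x right, y down, z forward; pixel columns grow to the right and rows downward; lengths in m; the calibration is good to about 2 mm. The wrist camera is an equidistant fisheye: a pixel r from the principal point sees the ray r / f radians off the axis. A picture is of the moment at which its call begins. There is no depth.
- manip.hand_in(): hands the job in; it is judged then, once.
The state is a dict: "clock": time; "q": joint angles; "dq": joint speeds; "joint_efforts": joint torques, N m; "ee_pos": TCP position; "ee_rot": TCP orientation; "ft_force": force on the tool from outside, world axes, zero at the start; "torque": the same for the moment, N m; "width": finger opening in m; "finger_force": force on a finger pad.
Only numpy, scipy, OpenCV 4.12 (cv2) and the standard library are available. Lean on these libraries where they do the work, as an engineer would, in place of code of your own. Each camera call takes 0.05 s, during which the arm holds its last target. There are 200 camera calls.

## Working session

There is one attempt and no reset: what is moved stays moved. The work goes in short steps, Python scripts to look and compute and a tool call to move; the robot and the scene stay as the last step left them, time stands still between calls to the robot, and variables do not carry over. Pictures are saved under pics/ and viewed, at most 10 in all, crops included, and the job is handed in when it is done.

Besides the shell and the picture viewer there is one more tool, called after "Emit:" as name(argument=value, ...) on one line, values as JSON. move_arm: Moves the arm, as the interface text tells. Its arguments: {"type":"object","properties":{"translation":{"type":"array"},"twist":{"type":"array"},"grip":{"type":"array"}},"required":["translation","twist","grip"]}

```bash
mkdir -p pics; ls
python3 - <<'E'
from station import manip
import cv2,numpy as np,pickle
s=manip.get_state();print(s)
for n in("top","side"):
    c=manip.capture(n);pickle.dump(c,open(f"pics/{n}.pkl","wb"));cv2.imwrite(f"pics/{n}0.png",c["color"][:,:,::-1])
    print(n,c["fx"],c["cx"],c["cy"],c["R"],c["t"])
E
```

```text
pics
{'clock': 0.0, 'q': array([-1.30418528,  0.41191234, -0.01271156,  1.59702182,  0.00558817,
        1.13430246, -0.08223115]), 'dq': array([-9.37858928e-05,  1.38608689e-03, -7.67535089e-04,  1.25750539e-03,
       -2.42516844e-04, -4.85116691e-04,  2.89097174e-04]), 'joint_efforts': array([ 1.30645112e-03, -6.00645804e+01,  6.82679471e-01, -2.99392104e+01,
        1.37613161e-02,  1.10524212e-02, -4.01796314e-06]), 'ee_pos': array([0.20524493, 0.5898241 , 0.23045442]), 'ee_rot': array([ 1.66630597e-01,  9.86019065e-01, -7.99989575e-04, -8.27160136e-05]), 'ft_force': array([ 0.23333377, -0.3860251 , -0.67175181]), 'torque': array([-0.00865749,  0.04083814, -0.04157495]), 'finger_force': 0.0, 'width': 0.08539453457225792}
top 549.248777271191 311.4102749594522 248.34246934149124 [[ 2.53045828e-02 -9.99670112e-01  4.39824179e-03]
 [-9.82810588e-01 -2.56821782e-02 -1.82821697e-01]
 [ 1.82874343e-01  3.03588171e-04 -9.83136248e-01]] [0.00382191 0.57124058 1.06345905]
side 455.53210044832423 315.29006765150484 235.8021163236006 [[-0.97898453 -0.20390396  0.00353001]
 [-0.14572391  0.68733137 -0.71157581]
 [ 0.14266684 -0.69713612 -0.70260046]] [0.55454682 0.10954632 0.85950123]
```

View pics/top0.png

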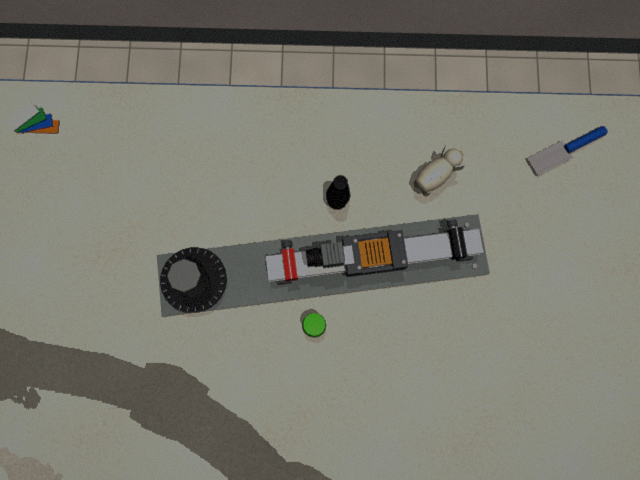

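View pics/side0.png

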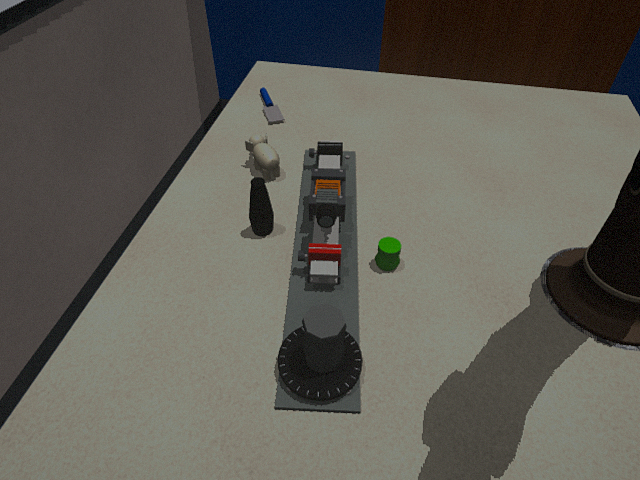

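The top view shows the orange plate at about (375,252), the red stop at (289,263) on the turntable side, and the turntable at (193,279). The black stop is at (458,243). Next I'll measure these positions.

```bash
cat > h.py <<'E'
import cv2,numpy as np
from station import manip
def ray(c,p,z):
    d=c["R"].T@np.array([(p[0]-c["cx"])/c["fx"],(p[1]-c["cy"])/c["fy"],1]); o=-c["R"].T@c["t"]
    return (o+d*(z-o[2])/d[2])
def blob(c,lo,hi,lim=None):
    h=cv2.cvtColor(c["color"],cv2.COLOR_RGB2HSV)
    m=cv2.inRange(h,lo,hi); m=cv2.morphologyEx(m,cv2.MORPH_CLOSE,np.ones((7,7)))
    if lim: k=np.zeros_like(m);k[lim[1]:lim[3],lim[0]:lim[2]]=1;m*=k
    ct=max(cv2.findContours(m,0,2)[0],key=cv2.contourArea)
    return ct
E
python3 - <<'E'
import pickle
from h import *
for n,lp,lr in(("top",(340,220,410,290),(270,235,310,290)),("side",(305,170,350,205),(300,235,350,270))):
    c=pickle.load(open(f"pics/{n}.pkl","rb"))
    for k,lo,hi,l,z in(("plate",(8,120,80),(25,255,255),lp,.076),("red",(172,100,60),(180,255,255),lr,.072),("red0",(0,120,60),(5,255,255),lr,.072)):
        try:
            ct=blob(c,lo,hi,l);r=cv2.minAreaRect(ct)
            P=[ray(c,p,z) for p in cv2.boxPoints(r)]
            print(n,k,r[0],cv2.boundingRect(ct),np.round(np.mean(P,0),4),np.round(P,3)[:,:2].tolist())
        except ValueError: print(n,k,"none")
c=pickle.load(open("pics/top.pkl","rb"))
print(ray(c,(193,280),.028),ray(c,(458,243),.09))
for a in((158,255),(162,316),(489,274),(479,214)):print(ray(c,a,.008))
E
```

```text
top plate (374.4581604003906, 252.17938232421875) (358, 238, 34, 30) [ 0.5622 -0.107   0.076 ] [[0.584, -0.073], [0.593, -0.134], [0.541, -0.14], [0.531, -0.08]]
top red (290.5, 255.5) (287, 250, 8, 12) [0.5518 0.0598 0.072 ] [[0.541, 0.066], [0.563, 0.067], [0.563, 0.053], [0.541, 0.052]]
top red0 (289.1230773925781, 263.4846496582031) (282, 248, 15, 32) [0.5358 0.062  0.072 ] [[0.564, 0.078], [0.568, 0.055], [0.507, 0.046], [0.504, 0.069]]
side plate (327.6349182128906, 186.89715576171875) (315, 179, 26, 17) [ 0.5634 -0.1124  0.076 ] [[0.585, -0.083], [0.594, -0.134], [0.541, -0.142], [0.534, -0.091]]
side red (318.0, 248.0) (308, 243, 21, 11) [0.5482 0.0641 0.072 ] [[0.569, 0.055], [0.533, 0.048], [0.528, 0.073], [0.564, 0.08]]
side red0 (324.490966796875, 248.1900634765625) (308, 243, 34, 12) [0.5365 0.0621 0.072 ] [[0.564, 0.079], [0.569, 0.054], [0.508, 0.045], [0.505, 0.071]]
[0.50307714 0.259944   0.028     ] [ 0.58224105 -0.26974661  0.09      ]
[0.55654827 0.3413467  0.008     ]
[0.42914103 0.32334768 0.008     ]
[ 0.53422407 -0.35560254  0.008     ]
[ 0.66345923 -0.3385439   0.008     ]
```

The plate measures 61 x 52 mm with its centre at (0.562, -0.107). The red stop is at (0.536, 0.062), 171 mm away, so the travel is about 99 mm along (-0.153, 0.988). I'll first turn tool x onto the rail direction and shut the fingers.

Emit:
move_arm(translation=[[0, 0, 0], [0, 0, 0], [0, 0, 0], [0, 0, 0], [0, 0, 0], [0, 0, 0], [0, 0, 0], [0, 0, 0]], twist=[[0, 0, 0.12], [0, 0, 0.12], [0, 0, 0.12], [0, 0, 0.12], [0, 0, 0.12], [0, 0, 0.12], [0, 0, 0.12], [0, 0, 0.12]], grip=[0, 0, 0, 0, 0, 0, 0, 0])

```text
clock: 0.77
ee_pos: [0.2052, 0.59, 0.2308]
ee_rot: [0.605, 0.796, -0.0, 0.0]
ft_force: [-0.3, 0.6, -0.1]
width: -0.0001
finger_force: 0.0
```

Emit:
move_arm(translation=[[0, 0, 0], [0, 0, 0]], twist=[[0, 0, 0.12], [0, 0, 0]], grip=[0, 0])

```text
clock: 0.93
ee_pos: [0.2052, 0.5901, 0.2308]
ee_rot: [0.652, 0.758, -0.0, 0.0]
ft_force: [0.3, -1.5, -0.4]
width: -0.0003
finger_force: 0.0
```

```bash
cat > go.py <<'E'
from h import *
from scipy.spatial.transform import Rotation as Ro
import sys
s=manip.get_state();R=Ro.from_quat(s["ee_rot"]).as_matrix()
d=np.array([-.153,.988,0])
T=np.array([.5622,-.107,.1])-0.005*d
T[2]=float(sys.argv[1])
print(s["clock"],np.round(s["ee_pos"],4),np.round(R,3).tolist(),s["ft_force"],s["width"],"need",np.round(R.T@(T-s["ee_pos"]),4),"yaw",np.arctan2(*(R.T@d)[[1,0]]))
E
python3 go.py 0.2
```

```text
0.9333 [0.2052 0.5901 0.2308] [[-0.15, 0.989, -0.0], [0.989, 0.15, -0.001], [-0.001, -0.0, -1.0]] [ 0.31655967 -1.54368658 -0.37356769] -0.00030173515023386286 need [-0.7477  0.2483  0.0314] yaw -0.0028686147402315946
```

Emit:
move_arm(translation=[[-0.037, 0.0125, 0], [-0.037, 0.0125, 0], [-0.037, 0.0125, 0], [-0.037, 0.0125, 0], [-0.037, 0.0125, 0], [-0.037, 0.0125, 0], [-0.037, 0.0125, 0], [-0.037, 0.0125, 0]], twist=[[0, 0, 0], [0, 0, 0], [0, 0, 0], [0, 0, 0], [0, 0, 0], [0, 0, 0], [0, 0, 0], [0, 0, 0]], grip=[0, 0, 0, 0, 0, 0, 0, 0])

```text
clock: 1.6
ee_pos: [0.3506, 0.3116, 0.2313]
ee_rot: [0.648, 0.762, 0.0, -0.0]
ft_force: [2.2, 0.6, 0.6]
width: -0.0001
finger_force: 0.0
```

Emit:
move_arm(translation=[[-0.037, 0.0125, 0], [-0.037, 0.0125, 0], [-0.037, 0.0125, 0], [-0.037, 0.0125, 0], [-0.037, 0.0125, 0], [-0.037, 0.0125, 0], [-0.037, 0.0125, 0], [-0.037, 0.0125, 0]], twist=[[0, 0, 0], [0, 0, 0], [0, 0, 0], [0, 0, 0], [0, 0, 0], [0, 0, 0], [0, 0, 0], [0, 0, 0]], grip=[0, 0, 0, 0, 0, 0, 0, 0])

```text
clock: 2.27
ee_pos: [0.4954, 0.0347, 0.2314]
ee_rot: [0.648, 0.762, 0.0, 0.0]
ft_force: [1.3, 0.0, -0.5]
width: 0.0001
finger_force: 0.0
```

Emit:
move_arm(translation=[[-0.037, 0.0125, 0], [-0.037, 0.0125, 0], [-0.037, 0.0125, 0], [-0.037, 0.0125, 0], [0, 0, 0], [0, 0, 0]], twist=[[0, 0, 0], [0, 0, 0], [0, 0, 0], [0, 0, 0], [0, 0, 0], [0, 0, 0]], grip=[0, 0, 0, 0, 0, 0])

```text
clock: 2.77
ee_pos: [0.5673, -0.105, 0.2307]
ee_rot: [0.65, 0.76, -0.001, 0.0]
ft_force: [-1.0, 0.7, -0.1]
width: -0.0003
finger_force: 0.0
```

```bash
python3 go.py 0.1
```

```text
2.7667 [ 0.5673 -0.105   0.2307] [[-0.154, 0.988, -0.001], [0.988, 0.154, -0.002], [-0.001, -0.001, -1.0]] [-1.03333684  0.73667344 -0.07692476] -0.00029939419800685936 need [-0.006  -0.0052  0.1308] yaw 0.0013336465534647365
```

Emit:
move_arm(translation=[[-0.006, -0.005, 0.02], [0, 0, 0.03], [0, 0, 0.03], [0, 0, 0.03], [0, 0, 0.02], [0, 0, 0.01], [0, 0, 0], [0, 0, 0]], twist=[[0, 0, 0], [0, 0, 0], [0, 0, 0], [0, 0, 0], [0, 0, 0], [0, 0, 0], [0, 0, 0], [0, 0, 0]], grip=[0, 0, 0, 0, 0, 0, 0, 0])

```text
clock: 3.43
ee_pos: [0.5634, -0.108, 0.0917]
ee_rot: [0.649, 0.761, 0.0, -0.0]
ft_force: [-0.0, 0.1, 0.2]
width: 0.0
finger_force: 0.0
```

```bash
python3 go.py 0.076; python3 -c "
from h import *
a=manip.capture('side')['color'][130:280,230:430];b=manip.capture('top')['color'][190:310,260:420]
f=lambda i:cv2.resize(i,(400,300),interpolation=2)
cv2.imwrite('pics/a.png',np.hstack([f(a),f(b)])[:,:,::-1])"
```

```text
3.4333 [ 0.5634 -0.108   0.0917] [[-0.157, 0.988, -0.0], [0.988, 0.157, 0.0], [0.0, -0.0, -1.0]] [-0.0022247   0.08027346  0.16671699] 4.8554124714686443e-05 need [-0.0039 -0.0011  0.0157] yaw 0.004291915619634946
```

View pics/a.png

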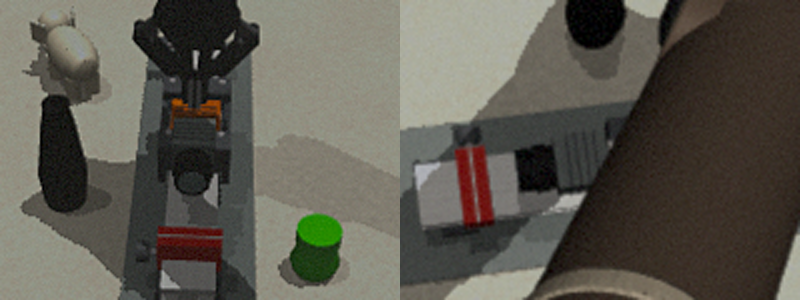

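The shut fingertips are over the orange plate at about (195,100) in the left crop, and clear of the camera. I'll press slowly.

Emit:
move_arm(translation=[[-0.002, 0, 0.008], [0, 0, 0.005], [0, 0, 0.002], [0, 0, 0.001], [0, 0, 0.001], [0, 0, 0.001], [0, 0, 0], [0, 0, 0]], twist=[[0, 0, 0], [0, 0, 0], [0, 0, 0], [0, 0, 0], [0, 0, 0], [0, 0, 0], [0, 0, 0], [0, 0, 0]], grip=[0, 0, 0, 0, 0, 0, 0, 0])

```text
clock: 4.2
ee_pos: [0.5637, -0.1107, 0.074]
ee_rot: [0.65, 0.76, 0.0, -0.0]
ft_force: [-2.9, 0.1, 8.6]
width: 0.0
finger_force: 4.5
```

Emit:
move_arm(translation=[[0, 0, 0.001], [0, 0, 0.001], [0, 0, 0], [0, 0, 0]], twist=[[0, 0, 0], [0, 0, 0], [0, 0, 0], [0, 0, 0]], grip=[0, 0, 0, 0])

```text
clock: 4.53
ee_pos: [0.5637, -0.1108, 0.0721]
ee_rot: [0.65, 0.76, 0.0, 0.0]
ft_force: [-2.6, 1.4, 9.5]
width: -0.0001
finger_force: 4.8
```

Emit:
move_arm(translation=[[0.001, 0, 0], [0.003, 0, 0], [0.004, 0, 0], [0.004, 0, 0], [0.004, 0, 0], [0.003, 0, 0], [0.001, 0, 0], [0, 0, 0]], twist=[[0, 0, 0], [0, 0, 0], [0, 0, 0], [0, 0, 0], [0, 0, 0], [0, 0, 0], [0, 0, 0], [0, 0, 0]], grip=[0, 0, 0, 0, 0, 0, 0, 0])

```text
clock: 5.2
ee_pos: [0.5606, -0.091, 0.0722]
ee_rot: [0.65, 0.76, 0.0, 0.0]
ft_force: [-2.6, 0.1, 8.8]
width: -0.0002
finger_force: 4.8
```

```bash
cat > see.py <<'E'
from h import *
import sys
d=np.array([-.153,.988,0])
c=manip.capture('side')
ct=blob(c,(8,120,80),(25,255,255),(300,150,360,240)); x,y,w,h=cv2.boundingRect(ct)
print("plate",(x,y,w,h),"mid",np.round(ray(c,(x+w/2,y+h/2),.073),4), manip.get_state()["ft_force"])
cv2.imwrite(sys.argv[1],cv2.resize(c['color'][130:280,230:430],(800,600),interpolation=2)[:,:,::-1])
E
python3 see.py pics/b.png; python3 go.py .072
```

```text
plate (334, 187, 6, 7) mid [ 0.5424 -0.1078  0.073 ] [-1.77992974  0.31923318  9.79239567]
5.25 [ 0.5606 -0.091   0.0722] [[-0.155, 0.988, 0.0], [0.988, 0.155, 0.0], [0.0, 0.001, -1.0]] [-1.77992974  0.31923318  9.79239567] -0.00030049274116326495 need [-0.0211 -0.0009  0.0002] yaw 0.002267900860379112
```

View pics/b.png

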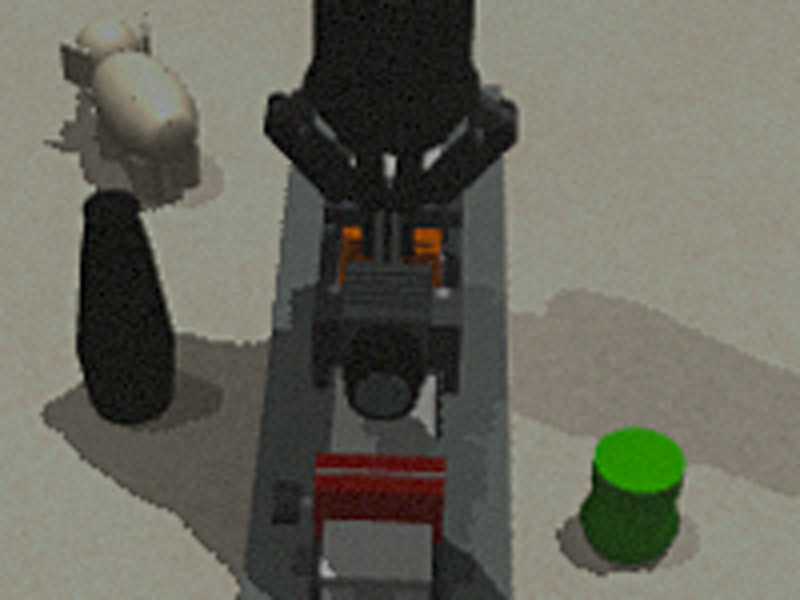

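The carriage moved along with the finger: the lens went from about (386,340) to (380,390) at the same scale. I'll carry on to just short of the stop.

Emit:
move_arm(translation=[[0.002, 0, 0], [0.004, 0, 0], [0.005, 0, 0], [0.005, 0, 0], [0.005, 0, 0], [0.005, 0, 0], [0.005, 0, 0], [0.005, 0, 0]], twist=[[0, 0, 0], [0, 0, 0], [0, 0, 0], [0, 0, 0], [0, 0, 0], [0, 0, 0], [0, 0, 0], [0, 0, 0]], grip=[0, 0, 0, 0, 0, 0, 0, 0])

```text
clock: 5.92
ee_pos: [0.5552, -0.056, 0.0722]
ee_rot: [0.65, 0.76, 0.0, 0.0]
ft_force: [-3.4, -1.9, 8.9]
width: 0.0
finger_force: 4.8
```

Emit:
move_arm(translation=[[0.005, 0, 0], [0.005, 0, 0], [0.005, 0, 0], [0.005, 0, 0], [0.004, 0, 0], [0.003, 0, 0], [0.002, 0, 0], [0, 0, 0]], twist=[[0, 0, 0], [0, 0, 0], [0, 0, 0], [0, 0, 0], [0, 0, 0], [0, 0, 0], [0, 0, 0], [0, 0, 0]], grip=[0, 0, 0, 0, 0, 0, 0, 0])

```text
clock: 6.58
ee_pos: [0.5506, -0.0265, 0.0721]
ee_rot: [0.65, 0.76, 0.0, 0.0]
ft_force: [-3.3, -0.2, 10.5]
width: -0.0002
finger_force: 4.8
```

Emit:
move_arm(translation=[[0.0015, 0, 0], [0.002, 0, 0], [0.002, 0, 0], [0.002, 0, 0], [0.0015, 0, 0], [0.001, 0, 0], [0, 0, 0]], twist=[[0, 0, 0], [0, 0, 0], [0, 0, 0], [0, 0, 0], [0, 0, 0], [0, 0, 0], [0, 0, 0]], grip=[0, 0, 0, 0, 0, 0, 0])

```text
clock: 7.17
ee_pos: [0.5491, -0.017, 0.0721]
ee_rot: [0.65, 0.76, 0.0, 0.0]
ft_force: [-2.6, -0.3, 10.1]
width: 0.0001
finger_force: 4.8
```

Emit:
move_arm(translation=[[0.001, 0, 0], [0.001, 0, 0], [0.001, 0, 0], [0, 0, 0]], twist=[[0, 0, 0], [0, 0, 0], [0, 0, 0], [0, 0, 0]], grip=[0, 0, 0, 0])

```text
clock: 7.5
ee_pos: [0.5487, -0.0142, 0.0722]
ee_rot: [0.65, 0.76, 0.0, 0.0]
ft_force: [-2.9, -0.4, 9.5]
width: 0.0002
finger_force: 4.8
```

Emit:
move_arm(translation=[[0.001, 0, 0], [0.001, 0, 0], [0, 0, 0]], twist=[[0, 0, 0], [0, 0, 0], [0, 0, 0]], grip=[0, 0, 0])

```text
clock: 7.75
ee_pos: [0.5484, -0.0125, 0.0722]
ee_rot: [0.65, 0.76, 0.0, 0.0]
ft_force: [-2.7, -2.3, 9.4]
width: 0.0
finger_force: 4.8
```

Emit:
move_arm(translation=[[0.001, 0, 0], [0.001, 0, 0], [0, 0, 0]], twist=[[0, 0, 0], [0, 0, 0], [0, 0, 0]], grip=[0, 0, 0])

```text
clock: 8.0
ee_pos: [0.5485, -0.0121, 0.0724]
ee_rot: [0.65, 0.76, -0.0, 0.001]
ft_force: [-1.9, -5.9, 9.5]
width: -0.0
finger_force: 4.8
```

```bash
python3 see.py pics/c.png
```

```text
plate (331, 212, 9, 15) mid [ 0.5299 -0.0181  0.073 ] [-2.36941399 -4.96553994  9.33657447]
```

View pics/c.png

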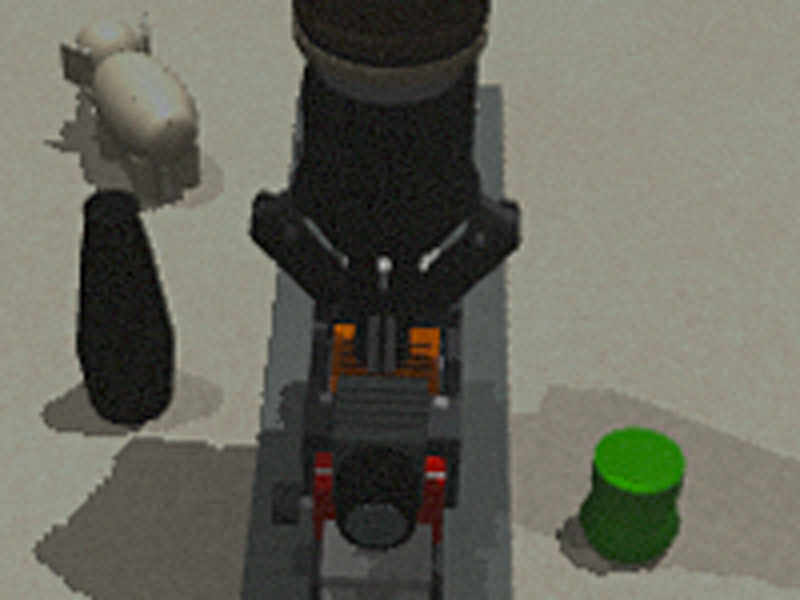

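The carriage now hides the stop's face at about (380,460). The reaction along the rail has risen to about 5–6 N and the TCP has stalled after 99.9 mm, so it is against the stop. I'll lift straight up.

Emit:
move_arm(translation=[[0, 0, -0.002], [0, 0, -0.002], [0, 0, -0.003], [0, 0, -0.004], [0, 0, -0.01], [0, 0, -0.02], [0, 0, -0.03], [0, 0, -0.03]], twist=[[0, 0, 0], [0, 0, 0], [0, 0, 0], [0, 0, 0], [0, 0, 0], [0, 0, 0], [0, 0, 0], [0, 0, 0]], grip=[0, 0, 0, 0, 0, 0, 0, 0])

```text
clock: 8.72
ee_pos: [0.547, -0.0097, 0.1733]
ee_rot: [0.65, 0.76, -0.001, -0.001]
ft_force: [0.3, -0.3, 0.9]
width: -0.0003
finger_force: 0.0
```

Emit:
move_arm(translation=[[-0.02, 0, -0.03], [-0.03, 0, -0.02], [-0.03, 0, 0], [-0.03, 0, 0], [-0.03, 0, 0], [-0.02, 0, 0], [0, 0, 0], [0, 0, 0]], twist=[[0, 0, 0], [0, 0, 0], [0, 0, 0], [0, 0, 0], [0, 0, 0], [0, 0, 0], [0, 0, 0], [0, 0, 0]], grip=[0, 0, 0, 0, 0, 0, 0, 0])

```text
clock: 9.38
ee_pos: [0.5723, -0.1689, 0.2227]
ee_rot: [0.651, 0.759, -0.0, 0.0]
ft_force: [0.3, 0.5, -0.7]
width: -0.0001
finger_force: 0.0
```

```bash
python3 see.py pics/d.png; python3 -c "
from h import *
c=manip.capture('side')
ct=blob(c,(8,120,80),(25,255,255),(300,195,360,245));P=[ray(c,p,.076) for p in cv2.boxPoints(cv2.minAreaRect(ct))]
m=np.mean(P,0);print(m,np.round(P,3)[:,:2].tolist(),np.hypot(*(m[:2]-[.536,.062])))"
```

```text
plate (313, 210, 27, 18) mid [ 0.5475 -0.0159  0.073 ] [-0.84283247  0.73704833 -0.19687105]
[ 0.54823497 -0.01436326  0.076     ] [[0.578, -0.033], [0.527, -0.044], [0.519, 0.005], [0.568, 0.015]] 0.07733719138205553
```

View pics/d.png

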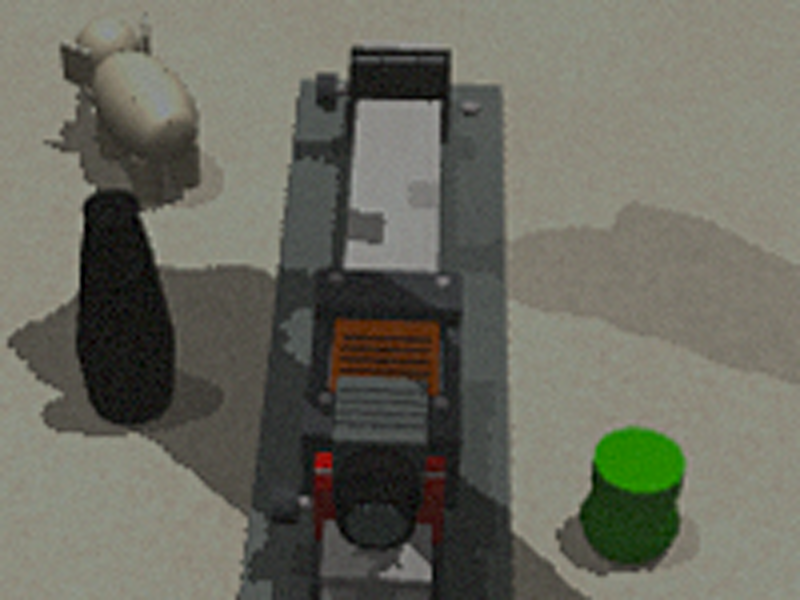

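The plate is up and the carriage has no visible gap to the red stop. The side view reads the plate about 5 mm short, as it did at the start, so I'll check from the top.

```bash
python3 -c "
from h import *
c=manip.capture('top')
r=cv2.minAreaRect(blob(c,(8,120,80),(25,255,255),(300,220,370,290)))
P=[ray(c,p,.076) for p in cv2.boxPoints(r)];m=np.mean(P,0);print(m,np.round(P,3)[:,:2].tolist(),np.hypot(*(m[:2]-[.5358,.062])))
cv2.imwrite('pics/e.png',cv2.resize(c['color'][200:320,240:400],(800,600),interpolation=2)[:,:,::-1])"
```

```text
[ 0.54693039 -0.00957969  0.076     ] [[0.569, 0.025], [0.578, -0.036], [0.525, -0.043], [0.516, 0.017]] 0.07243988704878913
```

View pics/e.png

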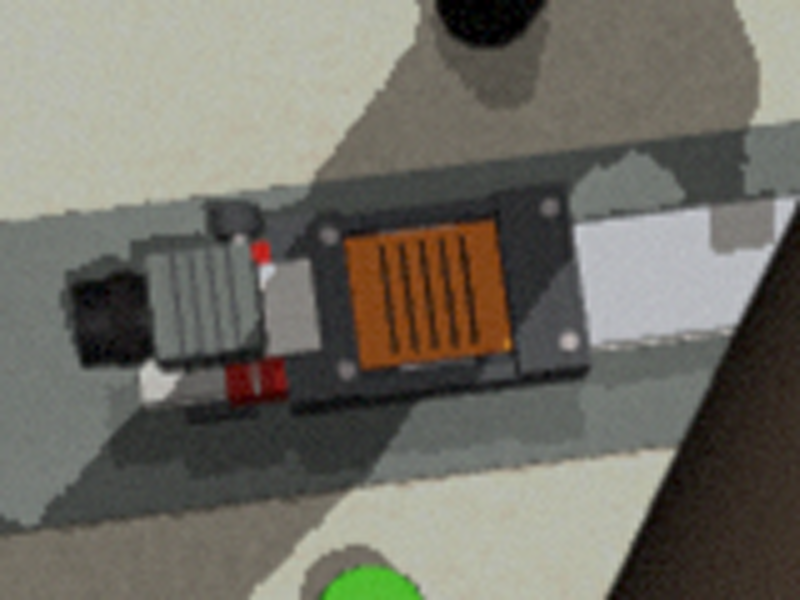

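The top view puts the plate centre (425,295) 72.4 mm from the red stop. The carriage edge meets the red block at about (287,380), and the arm is clear. I'll hand in.

```bash
python3 -c "
from station import manip
print(manip.hand_in())"
```

```text
the job is handed in; nothing more can be done
None
```

I pushed the carriage up against the red stop with the brake plate held down, then let go and handed the job in; the last top view measured 72.4 mm (72 mm is contact), with the plate up and the arm clear, but the hand-in call returned no verdict.

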